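# Tip the plate out of the steriliser nest and tray it by hand

## Robot

A 6-joint arm with a two-finger parallel gripper is mounted at the origin on the work surface. World frame = base frame: x ahead of the robot, y to its left, z up, the work surface at z = 0. Lengths are in m, angles in rad, forces in N, time in s.
With the tool pointing down it reaches from about 0.35 to 0.975 m from the base axis. Payload 4.9 kg.
Tool frame: the origin (TCP) lies midway between the tips of the shut fingers; the grasp point (between the pads) lies 19 mm behind it; z points along the fingers, y is the line along which they close (so a half turn about z gives the same grasp; the last joint's range is limited). The gripper opens to 85 mm and grips with 20 to 120 N. Pads are 22 mm wide; open, the fingers measure 114 mm over their backs; the gripper's body (76 mm by 85 mm) begins 54 mm behind the grasp point. The pads swing forward as they close: fully open they stand 13 mm farther back than shut.
Start: joints at [1.222, 0.053, 1.613, -0, 1.476, -0.119], TCP at [0.142, 0.609, 0.231] pointing down, gripper open.
Joint ranges: [-3.01, 3.01], [-1.01, 2.22], [0.06, 2.58], [-1.02, 4.17], [0.09, 2.62], [-3.14, 3.14]. Speed limits (rad/s): [2.57, 2.57, 3.14, 3.14, 3.14, 3.14].

## Interface

Orientations are given as a unit quaternion [w, x, y, z].
In Python, from plant import state, grab_frame, job_done, cut_out, place_of gives the robot as it stands.
- The arm moves only by the tool jog_arm, never from a script. Its argument "motion" is text: rows parted by semicolons, each of 7 numbers parted by spaces: the opening in per cent of the stroke, from 0 (shut) to 100 (fully open), then the shift along the tool's x, y, z as a fraction of full scale, then the turn, a rotation vector about the tool's x, y, z as a fraction of full scale. A call has exactly 5 rows; each row is the pose to reach, as a shift and turn from the pose commanded when the call began, along the tool's axes at that moment; what a row does not reach only later rows make up. Full scale, the value 1, is 50 cm for a shift and 1.5 rad for a turn. A row lasts 1/8 s, in which the tool goes at most 62.5 mm and 10.7 degrees, less where a joint would pass 70% of its speed; a pose out of reach is approached as far as the arm can. A call with a number of a shift or a turn outside -1 to 1 is refused whole. A call with a gripper value outside its range is refused whole. The fingers move at their own pace and stop on an object; the grip force is fixed at half the most. Time passes only in rows, so rows that repeat a pose let the fingers close, or fill a call up. It gives the time, the measured TCP pose, the force, the opening and the grip force at its end, in the units of the state.
- state(): the state, without advancing time (a new reading comes with each control period).
- grab_frame(name): name is "scene" or "top" or "wrist"; returns a dict with "color" (384x512x3 uint8, red, green, blue), "range_z" (384x512 float32, m along the optical axis (not along the pixel's ray), 0 where there is no reading), "intrinsics" (3x3 intrinsics, pixels), "world_from_camera" (4x4, takes a point from camera to world coordinates). Camera axes: x right, y up, looking along -z (the intrinsics and any distortion apply to the point x, -y, -z); pixel columns grow to the right and rows downward; lengths in m; the calibration is good to about 2 mm. A picture is of the moment at which its call begins.
- job_done(): hands the job in; it is judged then, once.
Trained networks look in the newest picture that a camera, given by its name, has taken for a name from the list of things; names that differ only in an ending like _2 or _b are one class to them, and where a whole thing is asked for, a point or a joint stands for the part that bears it (a point fixed in the world has none). Each returns a list of dicts, best first, with "p" (0 to 1); they miss things now and then, are a little off and sometimes report something else, mostly with a low value. They report only what shows in the picture. A call takes as long as a camera call. They do not tell look-alikes from the thing itself.
- cut_out(camera, thing): "pixels" (384x512 bool, what is visible of it).
- place_of(camera, thing): "at" ([x, y, z] in m, in world coordinates, good to about 4 mm: a listed point, or the origin of a listed thing).
The state is a dict: "time": time; "joint_pos": joint angles; "joint_vel": joint speeds; "joint_efforts": joint torques, N m; "tool_pos": TCP position; "tool_rot": TCP orientation; "contact_force": force on the tool from outside, world axes, zero at the start; "ft_torque": the same for the moment, N m; "gripper_width": opening from 0.0 (shut) to 1.0 (fully open); "grasp_force": force on a finger pad.
Only numpy, scipy, OpenCV 4.12 (cv2) and the standard library are available. Lean on these libraries where they do the work, as an engineer would, in place of code of your own. Each camera call takes 0.05 s, during which the arm holds its last target. There are 200 camera calls.

## Task

One of the two mirror-image L-shaped metal plates lies flush in the recess of the UV station, under the lamp bar, with no room for fingers: press down its wide end (the one with the toe) so that the recess floor rocks and the narrow end tips up and stays up, then lift the plate out by that raised end. Lay it flat, same face up, on the grey outline of its own shape in the tray for that hand, with its toe on the toe of the outline; set it down rather than drop it. Leave the mirror twin on the open rest beside the recess, and leave the tube rack, carton and bottle alone.

Things in the scene. Friction and masses are not known exactly. Their poses are not given: they have to be found in the camera images.
- station: White UV station fixed to the bench, 170 mm long (x) by 230 mm wide (y). Origin under its centre at bench level; x points from the wide (toe) end of the plates to their narrow end. One half (y -5 to +115 mm) is a block 50 mm high with a T-shaped recess under a lamp bar; the other half (y -115 to -5 mm) is a plain open rest 38 mm high.
- lamp (a point): Middle of the lamp bar's lower edge on the side facing the wide end: station x = 52, y = 55 mm, 203 mm above the bench. The bar runs 132 mm along y, is 60 mm deep from here towards +x and 35 mm high, on two 12 mm posts at station x = 103 mm. It bars a vertical gripper from the plate's raised end; a tool leaning 25 to 45 degrees, hand towards -x, has room.
- nest (a point): Centre of the recess in the station (station x = 0, y = +55 mm), 44 mm above the bench: the centre of the plate that lies there. The recess is symmetric so either plate fits, with 2.5 to 3 mm of gap around it, its top flush with the block's top (50 mm above the bench). Station axes.
- rest (a point): Centre of the open rest (station x = 0, y = -60 mm), 44 mm above the bench: the centre of the twin plate that stays there.
- pivot (a point): Point on the tilt axis of the recess floor, 15 mm from the nest centre towards the wide end, 44 mm above the bench. The axis runs along the station's y, at half the thickness of the plate.
- rocker (a joint): Tilt of the recess floor, rad: 0 flat, growing to the stop at 0.42 as the wide (-x) end is pressed down and the narrow end rises with the plate. Held by friction: about 4 N pressed 33 mm from the axis moves it, and it stays where left. At the stop the plate's narrow end is about 35 mm higher than when flat and its sides there stand free above the block.
- plate_l_centre (a point): Left-hand plate, dark anodised aluminium, 0.11 to 0.22 kg: a bar 140 mm long (x), 46 mm wide (y), 12 mm thick, with a toe 30 mm long (x) standing out 24 mm to +y at the bar's -x end (the wide end). Point at the centre of the bar, half-way through the thickness; z up. Three small light dots on its upper face. 
- plate_r_centre (a point): Right-hand plate, the mirror image: its toe stands out to -y at the -x end. Otherwise as plate_l_centre.
- plate_l_toe (a point): Centre of the left plate's toe region, 55 mm towards -x and 34 mm towards +y from plate_l_centre.
- plate_r_toe (a point): Centre of the right plate's toe region, 55 mm towards -x and 34 mm towards -y from plate_r_centre.
- tray_l_outline (a point): Fixed white tray for the left plate, 190 mm (x) by 134 mm (y), rim 14 mm high, walls 4 mm, floor about 4 mm above the bench, with a flat grey outline of the left plate (toe to +y at the -x end) on its floor. Point where the centre of a plate laid on the outline comes, in the middle of the tray, 10 mm above the bench; same axes as the plate should have.
- tray_r_outline (a point): The same tray for the right plate, outline with its toe to -y at the -x end. Which tray stands where varies.
- tray_l_outline_toe (a point): Where the toe point of the left plate comes in its tray.
- tray_r_outline_toe (a point): Where the toe point of the right plate comes in its tray.
- plate_l: The same left plate; origin at the centre of the bar's underside.
- plate_r: The same right plate; origin at the centre of the bar's underside.
- tube_rack: Bystander: white rack of orange-capped tubes, 75 x 150 mm, 97 mm high; origin under its centre.
- kit_carton: Bystander: carton 90 x 130 mm, 60 mm high; origin under its centre.
- spray_bottle: Bystander: bottle 60 mm across, 160 mm high; origin under its centre.
Things that resemble listed ones, but are neither listed nor needed, are in the scene too. Leave any blue or pink look-alike of the plate_l alone.

How it is judged:
By the outcome, as a careful person would: the job done as asked, in the order asked, and still so for the second after the job is handed in, with the robot touching nothing.
It also fails if it takes over 48 s, if anything falls off the work surface, if the arm or the gripper's body presses on something with over 40 N, if the wrist force passes 120 N, or if a joint passes its speed limit or range.

## Working session

There is one attempt and no reset: what is moved stays moved. The work goes in short steps, Python scripts to look and compute and a tool call to move; the robot and the scene stay as the last step left them, time stands still between calls to the robot, and variables do not carry over. Pictures are saved under pics/ and viewed, at most 10 in all, crops included, and the job is handed in when it is done.

Besides the shell and the picture viewer there is one more tool, called after ">>>" by a JSON object that holds its "method" and its "body", one argument or row to a line. jog_arm: Moves the arm, as the interface text tells. Shift numbers are shares of 50 cm and turn numbers shares of 1.5 rad, none past 1 either way. Its arguments: {"type":"object","properties":{"motion":{"type":"string"}},"required":["motion"]}

```bash
mkdir -p pics; ls; cat > h.py <<'E'
import numpy as np, cv2
from plant import state, grab_frame, job_done, cut_out, place_of
def save(f,name,crop=None,s=1):
    im=f["color"][:,:,::-1]
    if crop: im=im[crop[1]:crop[3],crop[0]:crop[2]]
    cv2.imwrite("pics/"+name,cv2.resize(np.ascontiguousarray(im),None,fx=s,fy=s,interpolation=cv2.INTER_CUBIC))
def px2w(f,u,v,z=None):
    K=f["intrinsics"];T=f["world_from_camera"]
    r=np.array([(u-K[0,2])/K[0,0],-(v-K[1,2])/K[1,1],-1.])
    d=T[:3,:3]@r;o=T[:3,3]
    t=f["range_z"][int(v),int(u)] if z is None else (z-o[2])/d[2]
    return o+t*d
def w2px(f,p):
    K=f["intrinsics"];T=f["world_from_camera"]
    c=T[:3,:3].T@(np.array(p)-T[:3,3]);c=c/-c[2]
    return [round(float(c[0]*K[0,0]+K[0,2])),round(float(-c[1]*K[1,1]+K[1,2]))]
E
python3 - <<'E'
from h import *
fs={c:grab_frame(c) for c in("top","scene")}
im=[]
for c in fs: save(fs[c],c+".png",s=1.5)
for n in "station lamp nest rest pivot plate_l_centre plate_r_centre plate_l_toe plate_r_toe tray_l_outline tray_r_outline tray_l_outline_toe tray_r_outline_toe tube_rack kit_carton spray_bottle".split():
  for c in fs:
    print(n,c,[(round(d["p"],2),np.round(d["at"],3).tolist(),w2px(fs[c],d["at"])) for d in place_of(c,n)[:4]])
s=state();print(s["tool_rot"],s["tool_pos"],s["time"])
E
```

```text
pics
station top [(0.95, [0.517, 0.012, 0.002], [232, 195])]
station scene [(0.78, [0.518, 0.023, -0.001], [282, 239]), (0.29, [0.769, -0.164, 0.002], [172, 244]), (0.26, [0.48, 0.257, 0.01], [354, 288])]
lamp top [(0.82, [0.563, 0.075, 0.205], [206, 170])]
lamp scene [(0.56, [0.566, 0.076, 0.204], [286, 220])]
nest top [(0.61, [0.513, 0.072, 0.044], [213, 195]), (0.54, [0.483, 0.257, 0.008], [159, 207])]
nest scene [(0.81, [0.511, 0.074, 0.046], [298, 241]), (0.71, [0.459, -0.009, 0.042], [291, 212]), (0.25, [0.481, 0.255, 0.008], [353, 288])]
rest top [(0.71, [0.515, -0.04, 0.044], [246, 193])]
rest scene [(0.33, [0.47, -0.228, 0.009], [241, 176]), (0.32, [0.46, -0.009, 0.042], [290, 212])]
pivot top [(0.72, [0.499, 0.074, 0.041], [212, 199])]
pivot scene [(0.68, [0.496, 0.072, 0.043], [301, 238])]
plate_l_centre top [(0.95, [0.467, -0.461, 0.009], [373, 206]), (0.93, [0.516, -0.042, 0.038], [247, 193]), (0.77, [0.312, -0.161, 0.004], [285, 255])]
plate_l_centre scene [(0.93, [0.314, -0.156, 0.005], [292, 166]), (0.87, [0.518, -0.04, 0.048], [268, 215]), (0.83, [0.462, -0.464, 0.00
[... 1292 characters left out ...]
ne_toe scene [(0.7, [0.426, 0.218, 0.012], [356, 265])]
tube_rack top [(0.72, [0.76, 0.189, 0.003], [180, 128])]
tube_rack scene [(0.66, [0.759, 0.188, 0.007], [253, 340]), (0.64, [0.511, 0.074, 0.046], [297, 241])]
kit_carton top [(0.58, [0.763, -0.156, -0.002], [278, 125])]
kit_carton scene [(0.76, [0.767, -0.162, 0.002], [172, 244]), (0.35, [0.472, -0.231, 0.011], [239, 176]), (0.19, [0.762, 0.186, 0.003], [252, 340])]
spray_bottle top [(0.77, [0.272, -0.348, -0.004], [342, 266]), (0.33, [0.518, 0.017, -0.0], [230, 195])]
spray_bottle scene [(0.66, [0.272, -0.346, -0.001], [264, 131])]
[-8.72851312e-06  1.14646494e-01  9.93406353e-01  3.78742268e-06] [0.14235908 0.60854595 0.23129744] 1.7
```

View pics/top.png

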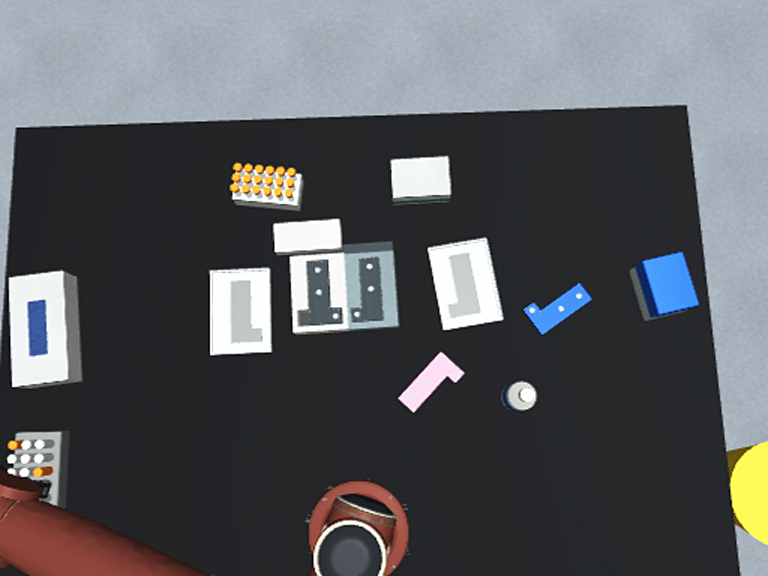

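View pics/scene.png

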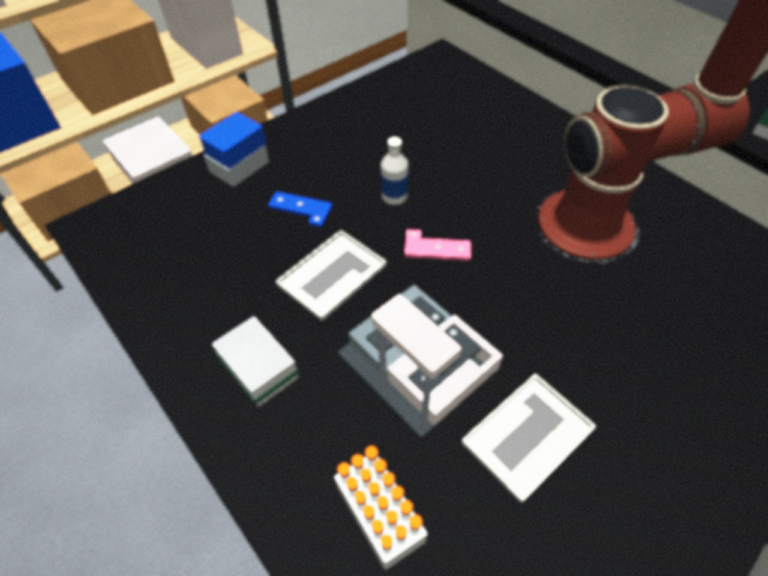

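```bash
python3 - <<'E'
from h import *
f=grab_frame("top"); save(f,"crop.png",(140,120,340,290),4)
def rect(c):
    m=cut_out("top",c)
    if not m: print(c,None);return
    r=cv2.minAreaRect(np.argwhere(m[0]["pixels"])[:,::-1].astype(np.float32)); print(c,m[0]["p"],r)
    return cv2.boxPoints(r)
for c,z in(("plate_l",.05),("plate_r",.05),("tray_r_outline",.014),("station",.05)):
    b=rect(c)
    if b is not None: print([np.round(px2w(f,u,v,z),3).tolist() for u,v in b])
E
```

```text
plate_l 0.84 ((286.2500305175781, 256.2500305175781), (21.92030906677246, 43.84062194824219), 45.0)
[[0.283, -0.088, 0.05], [0.379, -0.191, 0.05], [0.328, -0.239, 0.05], [0.232, -0.136, 0.05]]
plate_r 0.84 ((286.2500305175781, 256.2500305175781), (21.92030906677246, 43.84062194824219), 45.0)
[[0.283, -0.088, 0.05], [0.379, -0.191, 0.05], [0.328, -0.239, 0.05], [0.232, -0.136, 0.05]]
tray_r_outline 0.91 ((160.0, 207.5), (57.0, 40.0), 90.0)
[[0.581, 0.322, 0.014], [0.577, 0.185, 0.014], [0.384, 0.185, 0.014], [0.388, 0.319, 0.014]]
station 0.6 ((223.1741485595703, 183.3505401611328), (77.56643676757812, 78.97156524658203), 84.89783477783203)
[[0.675, 0.178, 0.05], [0.691, -0.087, 0.05], [0.429, -0.102, 0.05], [0.414, 0.155, 0.05]]
```

The top view shows the nest plate at about (318,290), the twin on the rest at (370,290), trays at (240,310) and (465,283), and pink and blue look-alikes lying loose on the bench. The scene view agrees. Next I'll check the toe side in the crop.

View pics/crop.png

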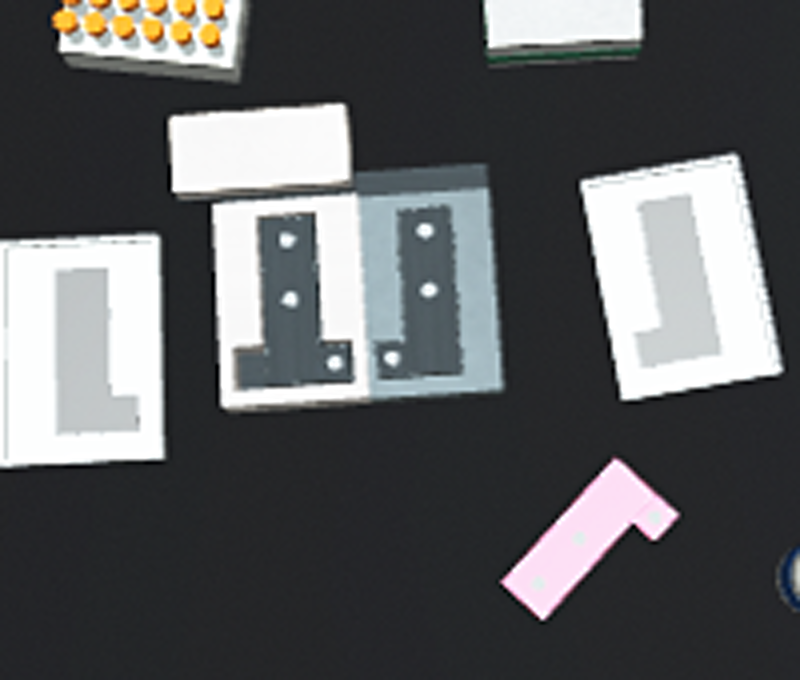

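```bash
python3 - <<'E'
from h import *
f=grab_frame("top")
im=f["color"].astype(int); g=im.sum(2)/3
# tray r: outline grey mask & white tray
x0,x1,y0,y1=136,184,176,240
sub=f["color"][y0:y1,x0:x1]; gr=cv2.cvtColor(sub,cv2.COLOR_RGB2GRAY)
white=(gr>100).astype(np.uint8)
c=max(cv2.findContours(white,0,1)[0],key=cv2.contourArea)
print(np.unique(gr//10*10,return_counts=True))
b=cv2.boxPoints(cv2.minAreaRect(c))+[x0,y0]
print("tray",[np.round(px2w(f,u,v,.014),3).tolist() for u,v in b])
g2=((gr>120)&(gr<200)).astype(np.uint8); g2=cv2.morphologyEx(g2,cv2.MORPH_OPEN,np.ones((5,5)))
c=max(cv2.findContours(g2,0,1)[0],key=cv2.contourArea)
b=cv2.boxPoints(cv2.minAreaRect(c))+[x0,y0]
print("outl",[np.round(px2w(f,u,v,.004),3).tolist() for u,v in b])
E
```

```text
(array([ 10,  20,  30,  40,  50,  60,  70,  80,  90, 100, 110, 120, 130,
       140, 150, 160, 170, 180, 190, 200, 210, 220, 230, 240, 250],
      dtype=uint8), array([  55,   38,  601,   21,   14,    4,   18,    8,    2,    4,   12,
          7,    5,    5,   11,    5,    3,   19,  558,   41,   70,   46,
         55,   60, 1410]))
tray [[0.585, 0.322, 0.014], [0.581, 0.185, 0.014], [0.384, 0.185, 0.014], [0.388, 0.319, 0.014]]
outl [[0.554, 0.273, 0.004], [0.553, 0.231, 0.004], [0.416, 0.231, 0.004], [0.417, 0.271, 0.004]]
```

The nest plate at (290,298) in the crop carries its toe and third dot at (335,362), towards −y. That makes it the right-hand plate; the dark notch on its left is the empty half of the T-shaped recess. The twin at (428,290) is the left-hand plate. The target is the tray at (90,350), whose outline has its toe towards −y. The pink plate is a look-alike to leave alone.

```bash
cat >> h.py <<'E'
from scipy.spatial.transform import Rotation as R
def tgt(tilt,yaw):  # hand leaning to -x by tilt, station/tray yaw
    y=np.array([0,1,0.]);z=np.array([np.sin(tilt),0,-np.cos(tilt)])
    return R.from_euler('z',yaw)*R.from_matrix(np.c_[np.cross(y,z),y,z])
def rel(p,tilt,yaw,s=None):
    s=s or state();q=s["tool_rot"];r=R.from_quat([q[1],q[2],q[3],q[0]])
    d=r.inv().apply(np.array(p)-s["tool_pos"])/.5
    t=(r.inv()*tgt(tilt,yaw)).as_rotvec()/1.5
    return np.round(np.r_[d,t],4).tolist()
E
python3 - <<'E'
from h import *
print(rel([.42,.072,.17],.6,.025))
f=grab_frame("top")
for u,v in((288,240),(290,298),(335,362),(425,230),(428,290),(391,358)): print(np.round(px2w(f,140+u/4,120+v/4,.05),4))
E
```

```text
[-0.7851, -0.9185, 0.1226, -0.0509, -0.3978, -0.1647]
[0.5629 0.073  0.05  ]
[0.5139 0.0719 0.05  ]
[0.4596 0.0356 0.05  ]
[ 0.5678 -0.0409  0.05  ]
[ 0.5171 -0.0422  0.05  ]
[ 0.4615 -0.0104  0.05  ]
```

>>> {"method": "jog_arm", "body": {
  "motion": "100 -0.157 -0.184 0.0245 -0.01 -0.08 -0.033; 100 -0.25 -0.29 0.039 -0.02 -0.16 -0.066; 100 -0.34 -0.40 0.053 -0.03 -0.24 -0.10; 100 -0.43 -0.51 0.067 -0.04 -0.32 -0.132; 100 -0.52 -0.61 0.08 -0.05 -0.398 -0.165"
}}

```text
time: 2.68
tool_pos: [0.2851, 0.3309, 0.2004]
tool_rot: [0.298, -0.014, 0.955, 0.003]
contact_force: [-0.9, -0.6, -0.3]
gripper_width: 0.996
grasp_force: 0.0
```

```bash
python3 -c "
from h import *
print(rel([.42,.072,.17],.6,.028))"
```

```text
[-0.1749, -0.5249, 0.1961, -0.0013, 0.003, 0.0006]
```

>>> {"method": "jog_arm", "body": {
  "motion": "0 -0.035 -0.105 0.04 0 0 0; 0 -0.07 -0.21 0.08 0 0 0; 0 -0.105 -0.315 0.12 0 0 0; 0 -0.14 -0.42 0.16 0 0 0; 0 -0.175 -0.525 0.196 0 0.003 0"
}}

```text
time: 3.3
tool_pos: [0.419, 0.0709, 0.1688]
tool_rot: [0.294, -0.012, 0.956, 0.003]
contact_force: [0.7, 0.5, -1.0]
gripper_width: 0.0
grasp_force: 0.0
```

```bash
python3 - <<'E'
from h import *
f=grab_frame("wrist"); save(f,"w1.png",s=1.5)
s=state();print(s["time"],s["tool_pos"],s["gripper_width"],np.round(f["world_from_camera"],3).tolist())
for n in "nest rest plate_r_centre plate_r_toe tray_r_outline lamp pivot".split():
    print(n,[(round(d["p"],2),np.round(d["at"],3).tolist(),w2px(f,d["at"])) for d in place_of("wrist",n)[:2]])
E
```

```text
3.35 [0.42129212 0.06045895 0.16879042] -0.0017827626015617167 [[-0.024, -0.647, -0.762, 0.283], [1.0, -0.017, -0.017, 0.066], [-0.002, -0.762, 0.647, 0.25], [0.0, 0.0, 0.0, 1.0]]
nest []
rest [(0.63, [0.512, 0.075, 0.044], [259, 182]), (0.38, [0.768, -0.161, 0.002], [109, 266])]
plate_r_centre [(0.61, [0.514, 0.074, 0.044], [258, 184])]
plate_r_toe [(0.97, [0.461, 0.039, 0.048], [217, 144])]
tray_r_outline [(0.78, [0.481, 0.252, 0.011], [445, 139]), (0.35, [0.514, -0.041, 0.044], [137, 182])]
lamp []
pivot []
```

View pics/w1.png

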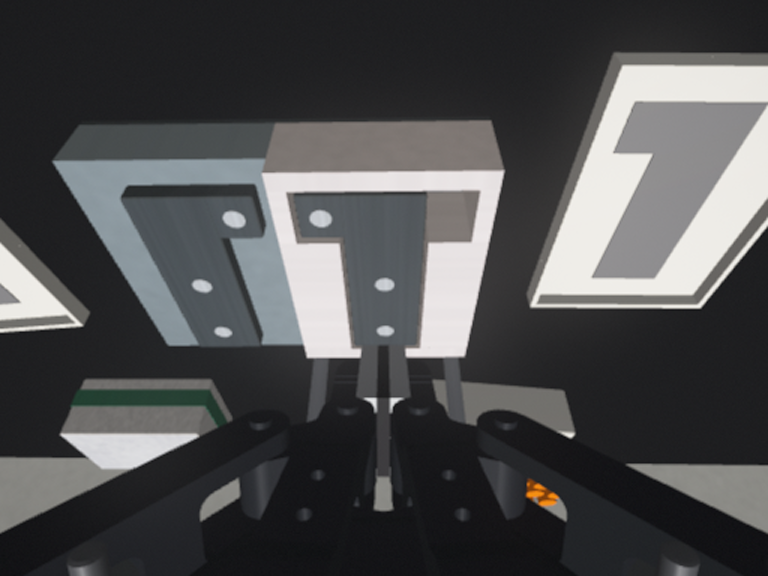

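The wrist view is inverted, with −x at the top. The nest plate has its toe dot at (320,218), centre dot at (384,284) and end dot at (385,331). The wide half of the recess spans (290,193) to (478,191), and tray R is at upper right.

```bash
python3 - <<'E'
from h import *
f=grab_frame("wrist");s=state();print(s["time"],s["tool_pos"])
P={n:px2w(f,u/1.5,v/1.5,.05) for n,u,v in(("dt",320,218),("dc",384.5,284.5),("de",385,331),("bl",263,172),("br",503,170),("rl",290,193),("rr",478,191),("pl",352,346),("pr",420,346))}
for n in P: print(n,np.round(P[n],4))
for n,u,v in(("o1",637,102),("o2",768,102),("o3",655,278),("o4",593,276)): print(n,np.round(px2w(f,u/1.5,v/1.5,.004),4))
E
```

```text
3.75 [0.41814225 0.07499831 0.16921774]
dt [0.4604 0.0401 0.05  ]
dc [0.5149 0.0771 0.05  ]
de [0.5657 0.0791 0.05  ]
bl [0.4309 0.0137 0.05  ]
br [0.426  0.1332 0.05  ]
rl [0.4437 0.0257 0.05  ]
rr [0.4393 0.1232 0.05  ]
pl [0.5858 0.0552 0.05  ]
pr [0.5841 0.1058 0.05  ]
o1 [0.4128 0.2106 0.004 ]
o2 [0.4106 0.2813 0.004 ]
o3 [0.554  0.2858 0.004 ]
o4 [0.5532 0.2376 0.004 ]
```

```bash
cat >> h.py <<'E'
from scipy.optimize import minimize
L=np.array([[70,23],[-70,23],[-70,-47],[-40,-47],[-40,-23],[70,-23]])/1000.   # right plate outline
def fitL(f,mask,z,x0):
    k=4; m=cv2.resize(mask.astype(np.float32),None,fx=k,fy=k,interpolation=cv2.INTER_LINEAR)
    Ki=f["intrinsics"];T=f["world_from_camera"]
    def cost(q):
        a=q[2];P=L@np.array([[np.cos(a),np.sin(a)],[-np.sin(a),np.cos(a)]])+q[:2]
        c=(np.c_[P,np.full(6,z)]-T[:3,3])@T[:3,:3];c=c/-c[:,2:]
        uv=np.c_[c[:,0]*Ki[0,0]+Ki[0,2],-c[:,1]*Ki[1,1]+Ki[1,2]]
        uv=(uv+.5)*k-.5
        im=np.zeros(m.shape,np.float32);cv2.fillPoly(im,[np.round(uv*16).astype(np.int32)],1,cv2.LINE_AA,4)
        return float(np.abs(im-m).sum()/im.sum())
    S=np.array([x0]+[np.array(x0)+d for d in np.diag([.01,.01,.06])])
    r=minimize(cost,x0,method="Nelder-Mead",options=dict(initial_simplex=S,xatol=1e-4,fatol=1e-5))
    return np.round(r.x,4).tolist(),round(r.fun,3)
E
python3 - <<'E'
from h import *
for cam in("wrist","top"):
    f=grab_frame(cam);hsv=cv2.cvtColor(f["color"],cv2.COLOR_RGB2HSV);V=hsv[...,2]
    def near(p,r):
        m=np.zeros(V.shape,np.uint8);u,v=w2px(f,p);e=w2px(f,[p[0],p[1]+r,p[2]]);cv2.circle(m,(u,v),int(np.hypot(e[0]-u,e[1]-v)),1,-1);return m>0
    n=near([.483,.254,.004],.085);a=w2px(f,[.483,.254,.004]);print(cam,"outline V",V[a[1],a[0]],state()["tool_pos"])
    v0=int(V[a[1],a[0]]);print(fitL(f,n&(abs(V.astype(int)-v0)<22),.0045,[.483,.254,.02]))
    n=near([.513,.074,.05],.09);print("plate",fitL(f,n&(V<110),.05,[.513,.074,.04]))
E
```

```text
wrist outline V 143 [0.41818095 0.07493679 0.16925139]
([0.4831, 0.2538, 0.0199], np.float64(0.09))
plate ([0.5112, 0.0722, 0.0383], np.float64(1.458))
top outline V 198 [0.41818477 0.07474113 0.16914257]
([0.484, 0.2544, 0.014], np.float64(0.126))
plate ([0.5141, 0.0722, 0.0158], np.float64(0.686))
```

```bash
python3 -c "
from h import *
print(rel([.472,.072,.075],.6,.04));print(rel([.472,.072,.041],.6,.04))"
```

```text
[0.0167, -0.0084, 0.2161, -0.0047, -0.0028, -0.0052]
[0.0549, -0.0083, 0.2724, -0.0047, -0.0028, -0.0052]
```

>>> {"method": "jog_arm", "body": {
  "motion": "0 0.006 -0.003 0.08 -0.005 -0.003 -0.005; 0 0.012 -0.006 0.16 -0.005 -0.003 -0.005; 0 0.017 -0.008 0.216 -0.005 -0.003 -0.005; 0 0.029 -0.008 0.233 -0.005 -0.003 -0.005; 0 0.039 -0.008 0.249 -0.005 -0.003 -0.005"
}}

```text
time: 4.47
tool_pos: [0.4723, 0.0707, 0.0551]
tool_rot: [0.296, -0.018, 0.955, 0.006]
contact_force: [-1.1, 0.6, -0.5]
gripper_width: -0.001
grasp_force: 0.0
```

```bash
python3 -c "
from h import *
print(rel([.472,.072,.040],.6,.04))"
```

```text
[0.0175, 0.0025, 0.0247, -0.0008, 0.0004, -0.0018]
```

>>> {"method": "jog_arm", "body": {
  "motion": "0 0.0045 0 0.0065 0 0 0; 0 0.009 0 0.013 0 0 0; 0 0.0135 0 0.019 0 0 0; 0 0.0175 0 0.025 0 0 0; 0 0.0175 0 0.025 0 0 0"
}}

```text
time: 5.1
tool_pos: [0.4731, 0.0702, 0.0416]
tool_rot: [0.297, -0.017, 0.955, 0.006]
contact_force: [-2.1, 1.1, 3.4]
gripper_width: -0.003
grasp_force: 2.0
```

```bash
python3 -c "
from h import *
s=state();print(s['contact_force'],s['tool_pos'],rel([.472,.072,.036],.6,.04))"
```

```text
[-2.12711625  1.11786387  3.43690482] [0.47314102 0.07016032 0.04162214] [0.0082, 0.0038, 0.008, -0.0013, 0.0023, -0.0026]
```

>>> {"method": "jog_arm", "body": {
  "motion": "0 0.002 0 0.003 0 0 0; 0 0.004 0 0.006 0 0 0; 0 0.006 0 0.009 0 0 0; 0 0.0075 0 0.0105 0 0 0; 0 0.0075 0 0.0105 0 0 0"
}}

```text
time: 5.72
tool_pos: [0.4742, 0.0703, 0.0394]
tool_rot: [0.296, -0.018, 0.955, 0.005]
contact_force: [-64.7, -3.9, 66.8]
gripper_width: -0.006
grasp_force: 43.9
```

>>> {"method": "jog_arm", "body": {
  "motion": "0 -0.011 0 -0.016 0 0 0; 0 -0.03 0 -0.06 0 0 0; 0 -0.02 0 -0.1 0 0 0; 0 0 0 -0.16 0 0 0; 0 0.02 0 -0.22 0 0 0"
}}

```text
time: 6.35
tool_pos: [0.406, 0.0687, 0.1356]
tool_rot: [0.289, -0.017, 0.957, 0.005]
contact_force: [-39.2, -12.9, 42.2]
gripper_width: 0.003
grasp_force: 0.0
```

```bash
python3 - <<'E'
from h import *
f=grab_frame("wrist"); save(f,"w2.png",s=1.5)
s=state();print(s["time"],s["tool_pos"],s["contact_force"])
for n in "plate_r_centre plate_r_toe plate_r".split():
    print(n,[(round(d["p"],2),np.round(d["at"],3).tolist()) for d in place_of("wrist",n)[:2]])
# depth along bar centre line
z=f["range_z"];out=[]
for v in range(80,260,12):
    for u in (250,262): 
        p=px2w(f,u,v); out.append([u,v]+np.round(p,3).tolist())
print(out)
E
```

```text
6.4 [0.40627861 0.06879695 0.13717063] [-0.88392244 -0.69696635  0.98015961]
plate_r_centre [(0.82, [0.513, 0.075, 0.052])]
plate_r_toe [(0.94, [0.462, 0.037, 0.028])]
plate_r [(0.97, [0.517, 0.074, 0.046]), (0.68, [0.52, -0.04, 0.036])]
[[250, 80, 0.396, 0.063, 0.002], [262, 80, 0.396, 0.072, 0.0], [250, 92, 0.406, 0.063, 0.002], [262, 92, 0.406, 0.072, 0.001], [250, 104, 0.416, 0.063, 0.002], [262, 104, 0.417, 0.073, 0.001], [250, 116, 0.428, 0.064, 0.002], [262, 116, 0.428, 0.073, 0.001], [250, 128, 0.428, 0.064, 0.017], [262, 128, 0.428, 0.073, 0.016], [250, 140, 0.428, 0.064, 0.031], [262, 140, 0.428, 0.073, 0.031], [250, 152, 0.429, 0.064, 0.043], [262, 152, 0.428, 0.073, 0.044], [250, 164, 0.434, 0.064, 0.051], [262, 164, 0.432, 0.073, 0.052], [250, 176, 0.462, 0.065, 0.035], [262, 176, 0.461, 0.075, 0.036], [250, 188, 0.472, 0.065, 0.04], [262, 188, 0.472, 0.075, 0.04], [250, 200, 0.483, 0.065, 0.044], [262, 200, 0.482, 0.076, 0.045], [250, 212, 0.493, 0.066, 0.049], [262, 212, 0.492, 0.076, 0.05], [250, 224, 0.504, 0.066, 0.054], [262, 224, 0.503, 0.077, 0.054], [250, 236, 0.39, 0.064, 0.141], [262, 236, 0.391, 0.07, 0.14], [250, 248, 0.383, 0.064, 0.151], [262, 248, 0.383, 0.069, 0.151]]
```

View pics/w2.png

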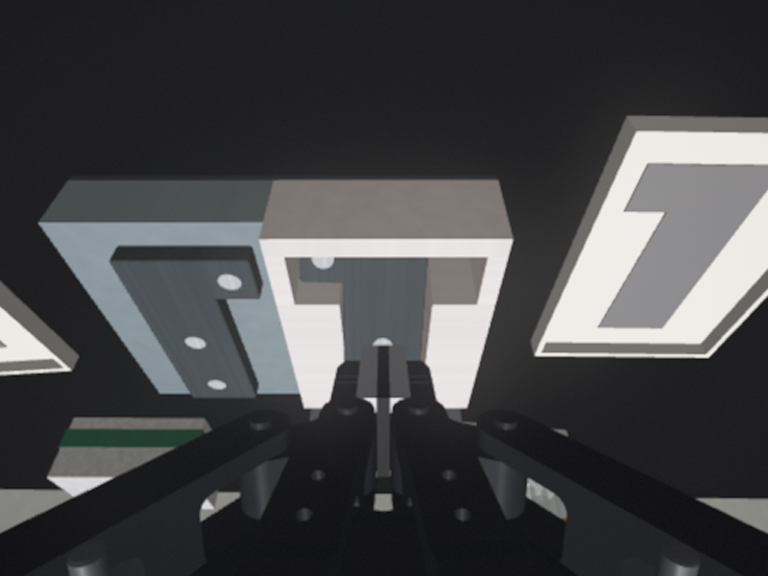

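The plate surface now slopes 0.43 rad, from (0.462, z 0.035) to (0.504, z 0.054). The rocker is at its stop and has stayed up.

```bash
python3 -c "
from h import *
print(rel([.516,.075,.143],.6,.04));print(rel([.573,.0755,.060],.6,.04))"
```

```text
[-0.1887, 0.0051, 0.1097, -0.0022, -0.0056, -0.0026]
[-0.1907, 0.0022, 0.311, -0.0022, -0.0056, -0.0026]
```

>>> {"method": "jog_arm", "body": {
  "motion": "100 -0.07 0.005 0 -0.002 -0.005 -0.002; 100 -0.14 0.005 0.05 -0.002 -0.005 -0.002; 100 -0.189 0.005 0.10 -0.002 -0.005 -0.002; 100 -0.19 0.005 0.15 -0.002 -0.005 -0.002; 100 -0.19 0.005 0.20 -0.002 -0.005 -0.002"
}}

```text
time: 7.18
tool_pos: [0.5419, 0.0759, 0.1045]
tool_rot: [0.295, -0.019, 0.955, 0.006]
contact_force: [-0.3, 0.2, -0.4]
gripper_width: 0.999
grasp_force: 0.0
```

```bash
python3 -c "
from h import *
s=state();print(s['tool_pos'],s['gripper_width'],rel([.573,.0755,.060],.6,.04))"
```

```text
[0.54186429 0.07587783 0.10452859] 0.9985121921687709 [-0.0012, -0.0032, 0.1086, -0.0001, -0.0011, -0.0006]
```

>>> {"method": "jog_arm", "body": {
  "motion": "100 0 -0.002 0.036 0 0 0; 100 0 -0.002 0.072 0 0 0; 100 -0.001 -0.002 0.1 0 0 0; 100 -0.001 -0.002 0.108 0 0 0; 100 -0.001 -0.002 0.108 0 0 0"
}}

```text
time: 7.8
tool_pos: [0.5719, 0.0761, 0.0607]
tool_rot: [0.294, -0.019, 0.956, 0.006]
contact_force: [-0.0, 1.0, 0.1]
gripper_width: 1.002
grasp_force: 0.0
```

```bash
python3 - <<'E'
from h import *
s=state();print(s['tool_pos'],s['contact_force'],rel([.573,.0755,.060],.6,.04))
f=grab_frame("wrist"); save(f,"w3.png",s=1.5)
E
```

```text
[0.57187211 0.07612804 0.06069802] [-0.0381592   0.99147078  0.06662454] [-0.001, -0.0013, 0.0024, -0.0, -0.0018, -0.0007]
```

View pics/w3.png

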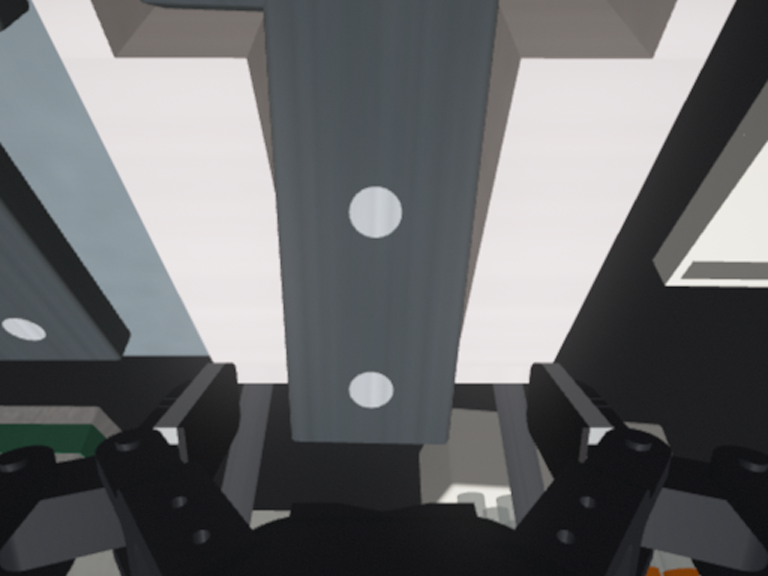

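The raised end sits between the fingers, with its end dot at (371,390). The plate centre (372) is about 3 mm towards −y of the finger midline (383), so I'll shift and close.

>>> {"method": "jog_arm", "body": {
  "motion": "100 -0.001 -0.006 0.001 0 0 0; 80 -0.001 -0.006 0.001 0 0 0; 40 -0.001 -0.006 0.001 0 0 0; 30 -0.001 -0.006 0.001 0 0 0; 30 -0.001 -0.006 0.001 0 0 0"
}}

```text
time: 8.48
tool_pos: [0.5731, 0.0732, 0.0609]
tool_rot: [0.294, -0.019, 0.956, 0.006]
contact_force: [-1.7, 0.8, 2.8]
gripper_width: 0.518
grasp_force: 62.3
```

>>> {"method": "jog_arm", "body": {
  "motion": "25 -0.006 0 -0.013 0 0 0; 25 -0.015 0 -0.028 0 0 0; 25 -0.023 0 -0.042 0 0 0; 25 -0.031 0 -0.057 0 0 0; 25 -0.038 0 -0.071 0 0 0"
}}

```text
time: 9.1
tool_pos: [0.5688, 0.073, 0.1016]
tool_rot: [0.294, -0.019, 0.955, 0.006]
contact_force: [-0.2, 0.8, -1.8]
gripper_width: 0.522
grasp_force: 61.6
```

```bash
python3 - <<'E'
from h import *
s=state();print(s['tool_pos'],s['contact_force'],s['gripper_width'])
p=s['tool_pos'];print(rel([p[0]-.07,p[1],.18],.6,.04))
E
```

```text
[0.56880524 0.0729666  0.10156528] [-0.22861927  0.79050425 -1.82508407] 0.5221044590698446
[0.0273, 0.0056, -0.2084, -0.0, -0.0014, -0.0007]
```

>>> {"method": "jog_arm", "body": {
  "motion": "25 0 0 -0.03 0 0 0; 25 0.005 0 -0.08 0 0 0; 25 0.012 0 -0.13 0 0 0; 25 0.02 0.003 -0.17 0 0 0; 25 0.027 0.005 -0.208 0 0 0"
}}

```text
time: 9.72
tool_pos: [0.4984, 0.0727, 0.18]
tool_rot: [0.294, -0.019, 0.955, 0.006]
contact_force: [-0.5, -0.1, -2.1]
gripper_width: 0.523
grasp_force: 61.6
```

```bash
python3 - <<'E'
from h import *
s=state();print(s['tool_pos'],s['contact_force'],s['gripper_width'])
f=grab_frame("wrist"); save(f,"w4.png",s=1.5)
# plate surface in tool frame from depth
q=s["tool_rot"];r=R.from_quat([q[1],q[2],q[3],q[0]])
for u,v in((250,60),(250,100),(250,150),(250,200),(250,230),(250,260)):
    p=px2w(f,u,v);print(u,v,np.round(p,3),np.round(r.inv().apply(p-s["tool_pos"])*1000,1))
E
```

```text
[0.49844026 0.07271307 0.17996607] [-0.45482546 -0.05041045 -2.07065281] 0.5227256986148777
250 60 [0.413 0.066 0.165] [ 79.3  -3.  -36.2]
250 100 [0.424 0.067 0.169] [ 67.4  -3.1 -32.7]
250 150 [0.44  0.067 0.177] [ 50.6  -3.2 -30.7]
250 200 [0.457 0.068 0.185] [ 31.3  -3.3 -27.4]
250 230 [0.469 0.068 0.191] [ 18.6  -3.4 -25.9]
250 260 [0.482 0.069 0.197] [  4.   -3.5 -22.8]
```

View pics/w4.png

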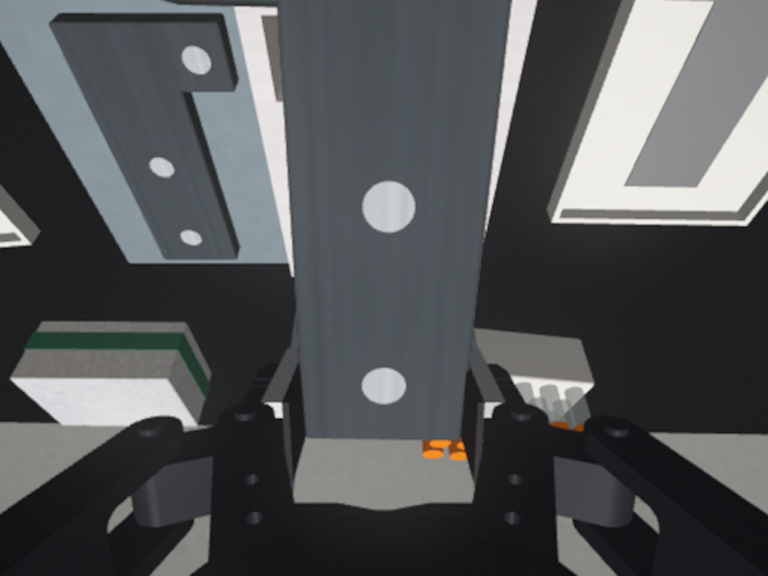

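The plate is held square with both dots visible, the centre one at (389,207) and the end one at (383,386). The twin is untouched.

```bash
cat >> h.py <<'E'
def tool(s):
    q=s["tool_rot"];return R.from_quat([q[1],q[2],q[3],q[0]]),s["tool_pos"]
def place(c_t,beta,gam,dz,s=None,C=(.4835,.254,.010),yaw=.018):
    # c_t plate centre in tool frame; beta plate pitch rel. tool, gam plate yaw rel. tool
    Rt=tgt(beta,yaw-gam);p=np.array(C)+[0,0,dz]-Rt.apply(c_t);return p,rel(p,beta,yaw-gam,s)
E
python3 - <<'E'
from h import *
f=grab_frame("wrist");s=state();r,p=tool(s);z=f["range_z"]
ft=[]
for u,v in((259.3,138),(255.6,257.3)):
    w=px2w(f,u,v);t=r.inv().apply(w-p);ft.append(t);print(np.round(w,4),np.round(t*1000,1))
pts=[]
for v in range(20,285,5):
    for u in range(225,290,5):pts.append(r.inv().apply(px2w(f,u,v)-p))
pts=np.array(pts);A=np.c_[pts[:,:2],np.ones(len(pts))];
for _ in range(3):
    k=np.linalg.lstsq(A,pts[:,2],rcond=None)[0];e=abs(A@k-pts[:,2]);m=e<.003;A,pts=A[m],pts[m]
n=np.array([k[0],k[1],-1]);n/=np.linalg.norm(n);print("plane",k,len(pts))
d=ft[0]-ft[1];gam=np.arctan2(d[1],d[0]);beta=np.arctan(-k[0]);print("beta",beta,"gam",gam,"dist",np.linalg.norm(d))
c=ft[0].copy();c[2]=np.r_[c[:2],1]@k; c=c+ -n*-.006 if n[2]>0 else c-n*.006
print("centre tool",np.round(c*1000,1), "side",np.round(k[1],3))
E
```

```text
[0.4347 0.0704 0.1783] [ 55.3   0.1 -33.9]
[0.4815 0.071  0.198 ] [  5.6  -1.1 -23.6]
plane [-0.17527638  0.0030782  -0.02281846] 687
beta 0.17351382224827305 gam 0.024799395558669324 dist 0.05082052085311833
centre tool [ 56.4   0.1 -26.6] side 0.003
```

```bash
python3 - <<'E'
from h import *
c=np.array([56.4,.1,-26.6])/1000
for dz in(.12,.05,.0): print(place(c,.1735,-.025,dz))
E
```

```text
(array([0.54359393, 0.25648554, 0.11353574]), [-0.0074, 0.3636, 0.1706, -0.0008, 0.2857, -0.0024])
(array([0.54359393, 0.25648554, 0.04353574]), [0.0719, 0.3635, 0.286, -0.0008, 0.2857, -0.0024])
(array([ 0.54359393,  0.25648554, -0.00646426]), [0.1285, 0.3635, 0.3684, -0.0008, 0.2857, -0.0024])
```

With this grip depth the fingertips would reach below the tray floor when the plate lies flat. I'll lower the plate back onto the tilted rocker along the reverse path, then regrip about 9 mm shallower.

```bash
python3 - <<'E'
from h import *
for p in([.5688,.073,.102],[.5731,.0732,.0625]): print(rel(p,.6,.04))
E
```

```text
[-0.024, -0.0051, 0.2099, -0.0001, 0.0014, -0.0005]
[0.0136, -0.0051, 0.2799, -0.0001, 0.0014, -0.0005]
```

>>> {"method": "jog_arm", "body": {
  "motion": "25 -0.007 -0.002 0.06 0 0 0; 25 -0.014 -0.004 0.12 0 0 0; 25 -0.02 -0.005 0.17 0 0 0; 25 -0.024 -0.005 0.209 0 0 0; 25 -0.024 -0.005 0.209 0 0 0"
}}

```text
time: 10.45
tool_pos: [0.567, 0.0729, 0.0969]
tool_rot: [0.292, -0.018, 0.956, 0.006]
contact_force: [-0.1, -1.0, -1.5]
gripper_width: 0.523
grasp_force: 61.6
```

```bash
python3 - <<'E'
from h import *
s=state();print(s["tool_pos"],s["contact_force"])
for p in([.5710,.0731,.082],[.5731,.0732,.062]): print(rel(p,.6,.04))
E
```

```text
[0.5670094  0.07287023 0.09685208] [-0.08084677 -0.95408984 -1.53904922]
[0.01, 0.0001, 0.0291, 0.0001, -0.0049, -0.0009]
[0.0288, 0.0001, 0.0646, 0.0001, -0.0049, -0.0009]
```

>>> {"method": "jog_arm", "body": {
  "motion": "25 0.007 0 0.012 0 0 0; 25 0.012 0 0.022 0 0 0; 25 0.016 0 0.032 0 0 0; 25 0.02 0 0.041 0 0 0; 25 0.02 0 0.041 0 0 0"
}}

```text
time: 11.08
tool_pos: [0.5707, 0.0731, 0.0763]
tool_rot: [0.294, -0.019, 0.956, 0.006]
contact_force: [0.4, 0.3, -1.8]
gripper_width: 0.52
grasp_force: 61.7
```

```bash
python3 - <<'E'
from h import *
s=state();print(s["tool_pos"],s["contact_force"]);grab_frame("wrist")
s=state();print(s["tool_pos"],s["contact_force"])
print(rel([.5731,.0732,.062],.6,.04))
E
```

```text
[0.57071595 0.07308675 0.07631583] [ 0.42692991  0.28978116 -1.78650368]
[0.57094172 0.07308329 0.07670673] [ 0.0812255   0.33429846 -1.33265385]
[0.013, 0.0, 0.0268, -0.0, -0.0019, -0.0007]
```

>>> {"method": "jog_arm", "body": {
  "motion": "25 0.004 0 0.008 0 0 0; 25 0.008 0 0.016 0 0 0; 25 0.011 0 0.023 0 0 0; 25 0.013 0 0.026 0 0 0; 25 0.013 0 0.026 0 0 0"
}}

```text
time: 11.75
tool_pos: [0.5727, 0.0732, 0.062]
tool_rot: [0.294, -0.019, 0.956, 0.006]
contact_force: [0.2, 0.9, -1.7]
gripper_width: 0.525
grasp_force: 61.8
```

>>> {"method": "jog_arm", "body": {
  "motion": "25 0.001 0 0.0016 0 0 0; 70 0.001 0 0.0016 0 0 0; 75 0.001 0 0.0016 0 0 0; 75 0.001 0 -0.01 0 0 0; 75 0.001 0 -0.018 0 0 0"
}}

```text
time: 12.38
tool_pos: [0.5676, 0.0729, 0.0704]
tool_rot: [0.295, -0.019, 0.955, 0.006]
contact_force: [-0.5, 0.3, 0.9]
gripper_width: 0.752
grasp_force: 0.0
```

>>> {"method": "jog_arm", "body": {
  "motion": "75 0 0 0 0 0 0; 50 0 0 0 0 0 0; 25 0 0 0 0 0 0; 25 0 0 0 0 0 0; 25 0 0 0 0 0 0"
}}

```text
time: 13.0
tool_pos: [0.5675, 0.0729, 0.0697]
tool_rot: [0.294, -0.019, 0.956, 0.006]
contact_force: [-2.5, -0.6, 2.1]
gripper_width: 0.514
grasp_force: 61.7
```

```bash
cat >> h.py <<'E'
def plate_in_tool():
    f=grab_frame("wrist");s=state();r,p=tool(s);K=f["intrinsics"];T=f["world_from_camera"]
    P=np.array([r.inv().apply(px2w(f,u,v)-p) for v in range(20,285,5) for u in range(225,290,5)])
    A=np.c_[P[:,:2],np.ones(len(P))];m=(abs(P[:,1])<.03)&(P[:,0]<.1)&(P[:,0]>-.02)&(P[:,2]>-.05)&(P[:,2]<0);A,P=A[m],P[m]
    for _ in range(4):
        k=np.linalg.lstsq(A,P[:,2],rcond=None)[0];m=abs(A@k-P[:,2])<.003;A,P=A[m],P[m]
    V=f["color"].max(2);w=((V>140)).astype(np.uint8);n,_,st,ce=cv2.connectedComponentsWithStats(w)
    d=[(ce[i],st[i,4]) for i in range(1,n) if 300<st[i,4]<2000 and 220<ce[i][0]<290 and .8<st[i,2]/st[i,3]<1.7]
    ft=[]
    for (u,v),a in d:
        rr=np.array([(u-K[0,2])/K[0,0],-(v-K[1,2])/K[1,1],-1.])
        o=r.inv().apply(T[:3,3]-p);q=r.inv().apply(T[:3,:3]@rr)
        t=(k[2]+k[0]*o[0]+k[1]*o[1]-o[2])/(q[2]-k[0]*q[0]-k[1]*q[1]);ft.append(o+t*q);print("dot",u,v,a,np.round(ft[-1]*1000,1))
    print("plane",np.round(k,4),len(P),"beta",np.arctan(-k[0]),s["time"],s["tool_pos"],s["contact_force"])
    return f,k,ft
E
python3 - <<'E'
from h import *
plate_in_tool()
E
```

```text
dot 258.30108827085854 133.62152357920195 827 [ 55.5  -0.2 -21.7]
dot 255.41434262948206 244.13147410358565 502 [  6.2  -1.3 -12. ]
plane [-0.1971  0.0049 -0.0108] 672 beta 0.1946001017672973 13.05 [0.56751943 0.07294767 0.06964691] [-1.98608973 -0.31439812  2.13108059]
```

>>> {"method": "jog_arm", "body": {
  "motion": "25 -0.006 0 -0.013 0 0 0; 25 -0.015 0 -0.028 0 0 0; 25 -0.023 0 -0.042 0 0 0; 25 -0.031 0 -0.057 0 0 0; 25 -0.038 0 -0.071 0 0 0"
}}

```text
time: 13.68
tool_pos: [0.5633, 0.0728, 0.1105]
tool_rot: [0.294, -0.019, 0.955, 0.006]
contact_force: [-0.2, 0.2, -0.9]
gripper_width: 0.513
grasp_force: 61.3
```

>>> {"method": "jog_arm", "body": {
  "motion": "25 -0.005 0 -0.03 0 0 0; 25 0.002 0 -0.08 0 0 0; 25 0.01 0 -0.13 0 0 0; 25 0.018 0.003 -0.17 0 0 0; 25 0.025 0.005 -0.208 0 0 0"
}}

```text
time: 14.3
tool_pos: [0.4938, 0.0725, 0.1895]
tool_rot: [0.294, -0.019, 0.955, 0.006]
contact_force: [-0.2, -0.0, -2.2]
gripper_width: 0.519
grasp_force: 61.3
```

```bash
python3 - <<'E'
from h import *
f,k,ft=plate_in_tool(); save(f,"w5.png",s=1.5)
ft.sort(key=lambda t:-t[0]);d=ft[0]-ft[1];g=-np.arctan2(d[1],d[0]);b=np.arctan(-k[0])
n=np.array([k[0],k[1],-1]);n/=np.linalg.norm(n);c=ft[0]-n*.006
print("c",c,"b",b,"g",g,np.linalg.norm(d))
for dz in(.12,.06,.0): print(place(c,b,g,dz))
E
```

```text
dot 258.45443349753697 132.69704433497537 812 [ 57.1  -0.3 -19.1]
dot 255.43512974051896 243.93812375249502 501 [  7.7  -1.4 -10.1]
plane [-0.1818  0.0021 -0.0087] 671 beta 0.17979145632304888 14.35 [0.49398053 0.07268623 0.19181236] [ 1.07968365  0.36479588 -0.8148858 ]
c [ 0.05819666 -0.00030073 -0.01322377] b 0.17979145632304888 g -0.02308089760453482 0.050247043086346165
(array([0.54306066, 0.25674916, 0.12739636]), [-0.0199, 0.3639, 0.17, -0.0002, 0.2809, -0.0012])
(array([0.54306066, 0.25674916, 0.06739636]), [0.048, 0.3639, 0.269, -0.0002, 0.2809, -0.0012])
(array([0.54306066, 0.25674916, 0.00739636]), [0.1158, 0.3638, 0.368, -0.0002, 0.2809, -0.0012])
```

>>> {"method": "jog_arm", "body": {
  "motion": "25 0 0.073 0.03 0 0.056 0; 25 -0.005 0.146 0.06 0 0.112 0; 25 -0.01 0.218 0.1 0 0.168 0; 25 -0.015 0.291 0.135 0 0.225 0; 25 -0.02 0.364 0.17 0 0.281 0"
}}

```text
time: 14.98
tool_pos: [0.544, 0.2582, 0.1235]
tool_rot: [0.087, -0.02, 0.996, 0.002]
contact_force: [-0.7, 0.4, -1.0]
gripper_width: 0.511
grasp_force: 61.5
```

```bash
python3 - <<'E'
from h import *
grab_frame("top");grab_frame("top")
f,k,ft=plate_in_tool(); save(f,"w6.png",s=1.5)
ft.sort(key=lambda t:-t[0]);d=ft[0]-ft[1];g=-np.arctan2(d[1],d[0]);b=np.arctan(-k[0])
n=np.array([k[0],k[1],-1]);n/=np.linalg.norm(n);c=ft[0]-n*.006
print("c",c,"b",b,"g",g,np.linalg.norm(d))
for dz in(.03,.0): print(place(c,b,g,dz))
E
```

```text
dot 258.4968866749689 132.6612702366127 803 [ 55.7   1.2 -20. ]
dot 255.439672801636 243.80368098159508 489 [  6.3   0.  -11.1]
plane [-0.1789  0.0024 -0.01  ] 674 beta 0.1770337449445314 15.125 [0.54360967 0.25773481 0.12192821] [ 0.3389742  -0.59755652 -1.83918296]
c [ 0.05672358  0.00115995 -0.01404421] b 0.1770337449445314 g -0.023109071598927357 0.05018572035871638
(array([0.54180875, 0.25523744, 0.03616491]), [0.0333, -0.0048, 0.1683, -0.0003, -0.0026, -0.0])
(array([0.54180875, 0.25523744, 0.00616491]), [0.0436, -0.0047, 0.2274, -0.0003, -0.0026, -0.0])
```

View pics/w6.png

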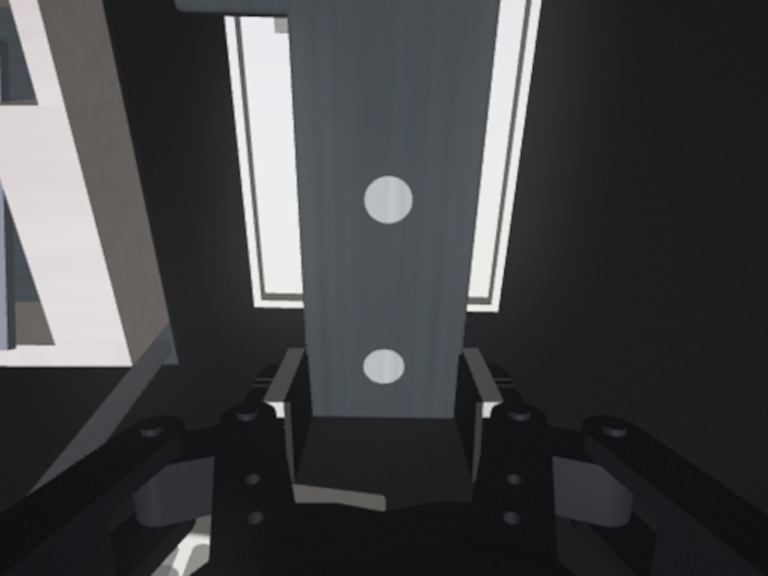

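>>> {"method": "jog_arm", "body": {
  "motion": "25 0.01 -0.002 0.05 0 -0.003 0; 25 0.02 -0.004 0.10 0 -0.003 0; 25 0.03 -0.005 0.14 0 -0.003 0; 25 0.037 -0.005 0.19 0 -0.003 0; 25 0.037 -0.005 0.19 0 -0.003 0"
}}

```text
time: 15.75
tool_pos: [0.5398, 0.2527, 0.0255]
tool_rot: [0.088, -0.019, 0.996, 0.001]
contact_force: [-0.0, 0.4, -1.8]
gripper_width: 0.518
grasp_force: 61.6
```

```bash
python3 - <<'E'
from h import *
for _ in range(6): t=grab_frame("top")
f,k,ft=plate_in_tool()
ft.sort(key=lambda t:-t[0]);d=ft[0]-ft[1];g=-np.arctan2(d[1],d[0]);b=np.arctan(-k[0])
n=np.array([k[0],k[1],-1]);n/=np.linalg.norm(n);c=ft[0]-n*.006
s=state();r,p=tool(s);print("centre world",r.apply(c)+p,"c",c,"b",b,"g",g)
print(place(c,b,g,0.))
f=grab_frame("scene");save(f,"s2.png",(280,200,440,350),4)
E
```

```text
dot 258.4775561097257 132.65586034912718 802 [ 55.9  -0.1 -21.1]
dot 255.40695296523518 243.8077709611452 489 [  6.5  -1.3 -12.3]
plane [-0.1783 -0.0012 -0.0112] 674 beta 0.17642484099210243 16.1 [0.54268327 0.25436336 0.02879661] [ 0.0341429  -1.03535974 -2.27962646]
centre world [0.4839228  0.25193334 0.03342757] c [ 0.05699039 -0.00012693 -0.01523885] b 0.17642484099210243 g -0.023764463121287372
(array([0.54222379, 0.25658104, 0.00500014]), [0.0094, 0.0044, 0.0467, 0.0005, 0.0042, -0.0019])
```

View pics/s2.png

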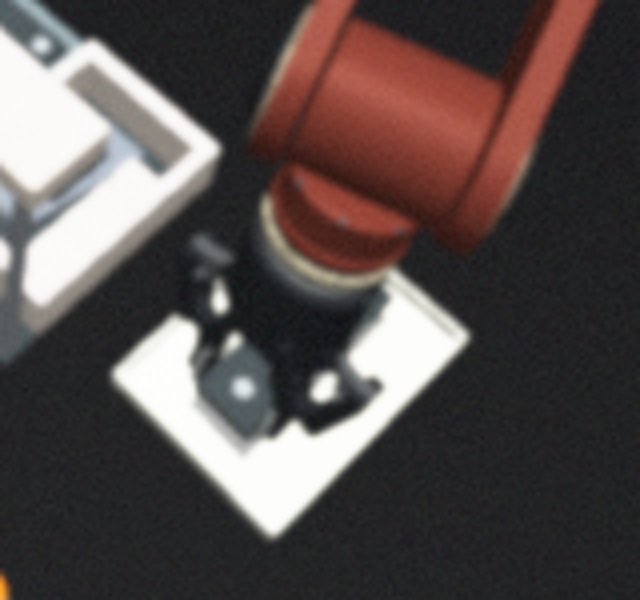

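The plate's narrow end hangs over the grey outline of the left-hand tray in this view, at about (240,400), with the recess empty. I'll lower it in small steps.

>>> {"method": "jog_arm", "body": {
  "motion": "25 0.002 0.003 0.012 0 0.004 -0.002; 25 0.005 0.004 0.024 0 0.004 -0.002; 25 0.007 0.004 0.034 0 0.004 -0.002; 25 0.008 0.004 0.04 0 0.004 -0.002; 25 0.008 0.004 0.042 0 0.004 -0.002"
}}

```text
time: 16.77
tool_pos: [0.5418, 0.2562, 0.0064]
tool_rot: [0.087, -0.021, 0.996, 0.002]
contact_force: [-4.0, -1.6, 5.9]
gripper_width: 0.516
grasp_force: 62.5
```

```bash
python3 - <<'E'
from h import *
for _ in range(5): t=grab_frame("top")
s=state();print(s["tool_pos"],s["contact_force"],s["ft_torque"])
f,k,ft=plate_in_tool();ft.sort(key=lambda t:-t[0])
s=state();r,p=tool(s);w=[r.apply(x)+p for x in ft];print(np.round(w,4))
f=grab_frame("scene")
E
```

```text
[0.54195323 0.25627662 0.00645405] [-1.77580289 -0.07338746  3.03214937] [0.03922089 0.19076267 0.02487471]
dot 258.3901170351105 132.56827048114434 769 [ 56.2  -0.2 -20.8]
dot 255.41991341991343 243.7012987012987 462 [  6.8  -1.3 -12.1]
plane [-0.1771  0.0014 -0.0109] 675 beta 0.17524762515642123 17.075 [0.54196673 0.25628599 0.00646297] [-1.99979124  0.33638698  3.06064971]
[[0.483  0.2536 0.0172]
 [0.5332 0.2546 0.0172]]
```

>>> {"method": "jog_arm", "body": {
  "motion": "25 0.0002 0 0.001 0 0 0; 25 0.0003 0 0.002 0 0 0; 25 0.0003 0 0.002 0 0 0; 25 0.0003 0 0.002 0 0 0; 25 0.0003 0 0.002 0 0 0"
}}

```text
time: 17.75
tool_pos: [0.5421, 0.2564, 0.0064]
tool_rot: [0.087, -0.021, 0.996, 0.002]
contact_force: [-4.9, -1.7, 9.7]
gripper_width: 0.514
grasp_force: 62.9
```

>>> {"method": "jog_arm", "body": {
  "motion": "55 0 0 0 0 0 0; 62 0 0 0 0 0 0; 70 0 0 0 0 0 0; 70 0 0 -0.02 0 0 0; 70 0 0 -0.06 0 0 0"
}}

```text
time: 18.38
tool_pos: [0.5356, 0.2556, 0.0342]
tool_rot: [0.086, -0.021, 0.996, 0.002]
contact_force: [1.1, 0.3, -0.2]
gripper_width: 0.703
grasp_force: 0.0
```

>>> {"method": "jog_arm", "body": {
  "motion": "70 0 0 -0.1 0 0 0; 70 0 0 -0.2 0 0 0; 70 0 0 -0.3 0 0 0; 70 0 0.05 -0.35 0 0 0; 70 0 0.1 -0.4 0 0 0"
}}

```text
time: 19.0
tool_pos: [0.4995, 0.3048, 0.2339]
tool_rot: [0.088, -0.021, 0.996, 0.002]
contact_force: [1.1, 1.0, -0.3]
gripper_width: 0.701
grasp_force: 0.0
```

```bash
python3 - <<'E'
from h import *
for _ in range(4):f=grab_frame("wrist")
V=f["color"].max(2);s=state();print(s["time"],s["tool_pos"],s["contact_force"])
for n in("plate_r_centre","plate_r_toe","tray_r_outline"):
    print(n,[(round(d["p"],2),np.round(d["at"],3).tolist(),w2px(f,d["at"])) for d in place_of("wrist",n)[:2]])
m=np.zeros(V.shape,np.uint8);u,v=w2px(f,[.483,.254,.016]);e=w2px(f,[.483,.344,.016]);cv2.circle(m,(u,v),int(abs(e[0]-u)),1,-1)
print(fitL(f,(m>0)&(V<125),.016,[.483,.254,.018]))
save(f,"w7.png",s=1.5)
E
```

```text
19.2 [0.49955698 0.30439776 0.23189335] [ 0.05259101  0.23919449 -0.1139949 ]
plate_r_centre [(0.78, [0.485, 0.256, 0.013], [211, 113])]
plate_r_toe [(0.58, [0.429, 0.22, 0.012], [175, 56]), (0.3, [0.497, 0.076, 0.045], [27, 124])]
tray_r_outline []
([0.4832, 0.2541, 0.0113], np.float64(0.641))
```

View pics/w7.png

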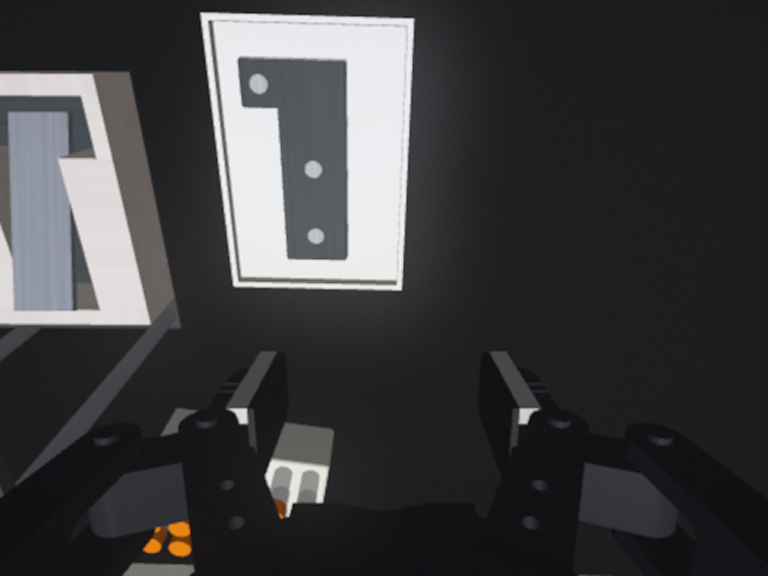

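The plate lies flat in the tray with its toe at (258,84). It covers the outline with no grey showing, and the gripper is clear of everything, so I'm handing in.

```bash
python3 -c "
from plant import *
print(job_done())"
```

```text
the job is handed in; nothing more can be done
None
```

The job is handed in at about 19 s: the right-hand plate lies flat, same face up, on its outline in the right-hand tray, and the twin and bystanders were not touched. The press on the plate peaked at about 93 N at the wrist. That is under the 120 N limit, but it would be over 40 N if fingertip contact counts as the gripper's body. I also set the plate back on the tilted rocker once to regrip it higher before laying it down.

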